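# Close the filter housing on the school-lab bench

### The job

Pick the blue cover up by its handle and lower it, level and gently, onto the two steel pins of the white filter housing until it lies flat and fully home; do not drop it, tip it or force it down. Then swing the red clamp all the way round until its nose lies over the cover at its stop, and let go. Leave the other things on the bench as they are.

Things in the scene. Friction and masses are not known exactly. Their poses are not given: they have to be found in the camera images.
- cover: Blue plate 160 x 100 x 12 mm (x, y, z), 0.25 to 0.5 kg, flat on a lime-green mat at the start. Origin: centre of its underside; x lengthwise, z up. Through holes of 14 mm diameter at (+60, +28) and (-60, -28) mm. Grey bow handle: bar 90 mm long (x), 18 mm wide (y), 38 to 56 mm above the underside, on posts 12 x 14 mm at x = +-38 mm. Also fits turned half round.
- housing: White filter housing, fixed, 180 x 110 mm, 60 mm high, a round sieve well in its flat top. Origin: centre of its underside; x lengthwise, z up. Two steel pins, 12 mm diameter, at (+60, +28) and (-60, -28) mm stand 30 mm above the top, the last 10 mm tapering to 5 mm. At (+55, -74) mm, beside it, the clamp's lug and pivot; at the -x end a grey spout to x = -124 mm, below the top.
- seat (a point): Centre of the housing's flat top, 60 mm above the bench, with the housing's axes. When the cover is home, its origin lies here and its top is 72 mm above the bench.
- clamp (a joint): Turn (rad) of the red clamp about its upright pivot, at (+55, -74) mm in the housing's frame. 0: closed, at its stop, nose to the housing's +y over the cover (2.5 mm above it), knob arm to -y. Grows counter-clockwise from above, up to 2.1. Starts open at 1.4 to 1.9: nose clear of the cover, knob arm about to +x. Stays where left; 0.5 N at the knob moves it.
- clamp_knob (a point): Centre of the top, 122 mm above the bench, of the upright yellow knob on the clamp's arm: a cylinder 22 mm in diameter, from 82 to 122 mm high, 61 mm from the pivot; grip or push it. The red bar is 18 mm wide, 74 to 82 mm above the bench; its nose reaches 45 mm beyond the pivot, the knob's side 70 mm.
- beaker: Bystander: glass beaker, 70 mm across, 95 mm high; origin at its foot.
- jar: Bystander: white jar with blue label, 90 mm across, 125 mm high; origin at its foot.
- beetroot: Bystander: dark red beetroot, 72 mm across, 72 mm high; origin at its foot.
- beet_half: Bystander: cut half of a beetroot, 70 mm across, 52 mm high, on the white chopping board (190 x 128 x 10 mm); origin at its foot.
- wash_bottle: Bystander: white bottle with red cap, 64 mm across, 150 mm high; origin at its foot.
- dish: Bystander: shallow glass dish, 90 mm across, 18 mm high; origin at its foot.
- grater: Bystander: flat steel grater with black handle, 190 x 65 x 12 mm; origin under the middle of its blade.
Mind the look-alikes: they are no part of the job. What is shaped like the cover but orange is not meant.

How it is judged:
By the outcome, as a careful person would: the job done as asked, in the order asked, and still so for the second after the job is handed in, with the robot touching nothing.
It also fails if it takes over 58 s, if anything falls off the work surface, if the arm or the gripper's body presses on something with over 40 N, if the wrist force passes 120 N, or if a joint passes its speed limit or range.

### The arm

A 6-joint arm with a two-finger parallel gripper is mounted at the origin on the work surface. World frame = base frame: x ahead of the robot, y to its left, z up, the work surface at z = 0. Lengths are in m, angles in rad, forces in N, time in s.
With the tool pointing down it reaches from about 0.275 to 0.975 m from the base axis. Payload 8.4 kg.
Tool frame: the origin (TCP) lies between the finger pads; the fingertips stand 8 mm ahead of it and the grasp point (between the pads) lies 11 mm behind it; z points along the fingers, y is the line along which they close (so a half turn about z gives the same grasp; the last joint's range is limited). The gripper opens to 92 mm and grips with 3 to 60 N. Pads are 20 mm wide; open, the fingers measure 128 mm over their backs; the gripper's body (75 mm by 189 mm) begins 69 mm behind the grasp point.
Start: joints at [-1.17, 0.353, 1.633, -0, 1.155, -0.002], TCP at [0.245, -0.575, 0.223] pointing down, gripper open.
Joint ranges: [-2.63, 2.63], [-0.92, 2.1], [0.06, 2.66], [-1.3, 4.44], [0, 2.69], [-3.02, 3.02]. Speed limits (rad/s): [2.22, 2.22, 2.79, 3.14, 3.14, 3.14].

### API

Orientations are given as a unit quaternion [w, x, y, z].
In Python, from workcell import telemetry, capture, camera_info, order gives the robot as it stands.
- The arm moves only by the tool send_rows, never from a script. Its arguments are lists of equal length, an entry for each row: "translation": the shift along the world's x, y, z normalised to -1 to 1, where 1 is 0.025 m, a list of three; "dr": the turn, a rotation vector about the world's x, y, z normalised to -1 to 1, where 1 is 8 degrees, a list of three. In form: {"translation": [[tx, ty, tz], ...], "dr": [[rx, ry, rz], ...]}. A call has 1 to 20 rows; each row shifts and turns the commanded pose from where the row before left it; what a row does not reach is not made up. A row lasts 1/10 s, in which the tool goes at most 50 mm and 8.59 degrees, less where a joint would pass 70% of its speed; a pose out of reach is approached as far as the arm can. A call with a number of a shift or a turn outside -1 to 1 is refused whole. A call with a gripper value outside its range is refused whole. "hand" is the closure, from -1 (fully open) to 1 (shut), set as the call begins (left out, the last holds). The fingers move at their own pace and stop on an object; the grip force is fixed at half the most. Time passes only in rows, so rows that do not move let the fingers close. It gives the time, the measured TCP pose, the force, the opening and the grip force at its end, in the units of the state.
- telemetry.get_obs(): the state, without advancing time (a new reading comes with each control period).
- capture(name): name is "scene" or "side" or "wrist"; returns (picture, depth): 480x640x3 uint8, blue, green, red; 480x640 float32, m along the optical axis (not along the pixel's ray), 0 where there is no reading.
- camera_info(name): a dict with "fx", "fy", "cx", "cy" (pixels), "k1" (the pictures are not rectified: a ray, as slopes to the right and down, at radius r is drawn at 1 + k1 r^2 times it, then the intrinsics apply), "position" and "attitude" of the camera in the world. Camera axes: x right, y down, z forward; pixel columns grow to the right and rows downward; lengths in m; the calibration is good to about 2 mm. A picture is of the moment at which its call begins: read the wrist's pose just before it. camera_info takes no time and is no camera call; for the wrist camera it gives the pose at the moment of the call.
- order.finish_job(): hands the job in; it is judged then, once.
The state is a dict: "time_s": time; "joint_positions": joint angles; "joint_velocities": joint speeds; "tau": joint torques, N m; "ee_pos": TCP position; "tcp_rot": TCP orientation; "wrist_force": force on the tool from outside, world axes, zero at the start; "ft_torque": the same for the moment, N m; "gripper_width": finger opening in m; "gripper_force": force on a finger pad.
Only numpy, scipy, OpenCV 4.12 (cv2) and the standard library are available. Lean on these libraries where they do the work, as an engineer would, in place of code of your own. Each camera call takes 0.05 s, during which the arm holds its last target. There are 200 camera calls.

## Working session

There is one attempt and no reset: what is moved stays moved. The work goes in short steps, Python scripts to look and compute and a tool call to move; the robot and the scene stay as the last step left them, time stands still between calls to the robot, and variables do not carry over. Pictures are saved under pics/ and viewed, at most 10 in all, crops included, and the job is handed in when it is done.

Besides the shell and the picture viewer there is one more tool, called after "Call:" as name(argument=value, ...) on one line, values as JSON. send_rows: Moves the arm, as the interface text tells. Its arguments: {"type":"object","properties":{"translation":{"type":"array","items":{"type":"array","items":{"type":"number","minimum":-1,"maximum":1}}},"dr":{"type":"array","items":{"type":"array","items":{"type":"number","minimum":-1,"maximum":1}}},"hand":{"type":"number"}},"required":["translation","dr"]}

```bash
mkdir -p pics; ls; cat > h.py <<'E'
import numpy as np, cv2
from workcell import telemetry, capture, camera_info, order
from scipy.spatial.transform import Rotation as R
def rot(a):
    a=np.array(a,float)
    return a if a.shape==(3,3) else R.from_quat([a[1],a[2],a[3],a[0]]).as_matrix()
def rays(ci,uv):
    uv=np.array(uv,float).reshape(-1,2)
    d=np.stack([(uv[:,0]-ci['cx'])/ci['fx'],(uv[:,1]-ci['cy'])/ci['fy']],1)
    s=d.copy()
    for _ in range(10): s=d/(1+ci['k1']*(s**2).sum(1,keepdims=True))
    return np.c_[s,np.ones(len(s))]
def on_z(ci,uv,z):
    w=rays(ci,uv)@rot(ci['attitude']).T; p=np.array(ci['position'])
    return p+w*((z-p[2])/w[:,2])[:,None]
def cloud(ci,depth):
    v,u=np.mgrid[:480,:640]
    s=rays(ci,np.c_[u.ravel(),v.ravel()])*depth.reshape(-1,1)
    return (s@rot(ci['attitude']).T+np.array(ci['position'])).reshape(480,640,3)
E
python3 - <<'E'
from h import *
for n in ('scene','side'):
    ci=camera_info(n); im,d=capture(n); print(n,ci)
    cv2.imwrite(f'pics/{n}.png',im); np.savez(f'{n}.npz',im=im,d=d)
print(telemetry.get_obs())
E
```

```text
pics
scene {'fx': 458.17192517251254, 'fy': 458.17192517251254, 'cx': 315.2343120479254, 'cy': 241.05445356472384, 'k1': 0.01525801336344659, 'position': array([ 1.27728805, -0.16424114,  0.94984131]), 'attitude': array([-0.2694465 ,  0.71075777,  0.60671365, -0.23263817])}
side {'fx': 567.9799989393846, 'fy': 567.9799989393846, 'cx': 317.29319049136177, 'cy': 234.6406113962402, 'k1': -0.08751289237354926, 'position': array([0.2073927 , 1.10360372, 0.81981044]), 'attitude': array([ 0.06652581, -0.09583982,  0.87067469, -0.4778228 ])}
{'time_s': 0.1, 'joint_positions': array([-1.17042195e+00,  3.53592443e-01,  1.63405955e+00, -7.09818873e-06,
        1.15521239e+00, -2.36969954e-03]), 'joint_velocities': array([ 6.72267934e-04, -1.04447463e-03, -1.24405268e-03,  7.27511887e-04,
       -2.82987516e-03, -7.39408994e-05]), 'tau': array([-8.19611851e-04, -5.94907808e+01, -3.34935164e+01,  6.99275080e-02,
        1.84746995e-02, -2.20268851e-05]), 'ee_pos': array([ 0.24480768, -0.57457814,  0.22193039]), 'tcp_rot': array([-6.22672037e-04,  9.79792588e-01,  2.00015199e-01, -1.28886700e-04]), 'wrist_force': array([-0.79689396,  0.7573393 , -0.0701643 ]), 'ft_torque': array([ 0.09067885, -0.00514429, -0.0274946 ]), 'gripper_force': 0.0, 'gripper_width': 0.0920215948972415}
```

View pics/scene.png

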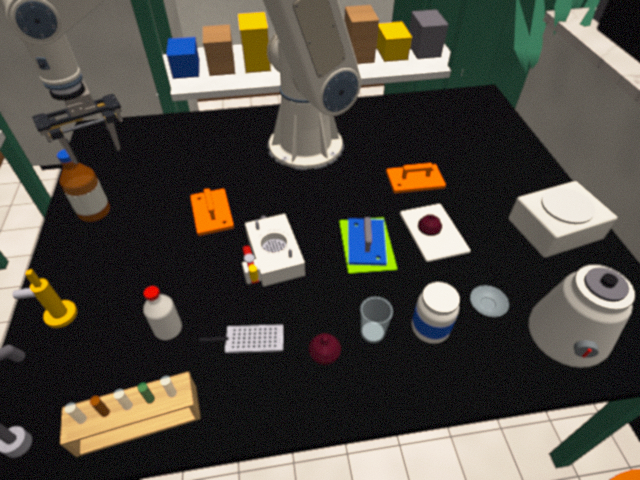

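View pics/side.png

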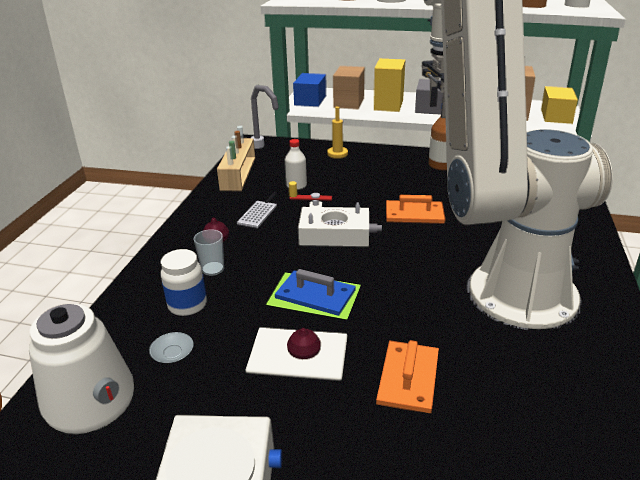

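The meant cover is the blue one at scene (367,243) on the lime mat. The orange look-alikes at (211,211) and (416,178) don't match. The white housing is at (274,248), with the clamp's red/yellow parts at (252,265).

```bash
cat > m.py <<'E'
from h import *
def fit(P):
    r=cv2.minAreaRect((P[:,:2]*1000).astype(np.float32)); b=cv2.boxPoints(r)
    e=[b[1]-b[0],b[2]-b[1]]; l=max(e,key=np.linalg.norm)
    return np.round(r[0],1),np.round(sorted(r[1]),1),round(np.degrees(np.arctan2(l[1],l[0]))%180,2),round(np.median(P[:,2])*1000,1),len(P)
if __name__=='__main__':
  for n in ('scene','side'):
    f=np.load(n+'.npz'); im,d=f['im'],f['d']; ci=camera_info(n); C=cloud(ci,d)
    hsv=cv2.cvtColor(im,cv2.COLOR_BGR2HSV); H,S,V=[hsv[...,i].astype(int) for i in range(3)]
    ok=d>0
    roi=np.zeros(ok.shape,bool)
    bx={'scene':(335,210,400,275),'side':(262,262,365,320)}[n]; roi[bx[1]:bx[3],bx[0]:bx[2]]=1
    blue=roi&ok&(abs(H-112)<15)&(S>120); print(n,'blue',fit(C[blue]))
    mat=roi&ok&(abs(H-40)<15)&(S>120); print('mat',fit(C[mat]))
    hd=roi&ok&(S<80)&(C[...,2]>0.045)&(C[...,2]<.08); print('handle',fit(C[hd]))
    roi[:]=0; bx={'scene':(235,205,315,290),'side':(290,185,385,250)}[n]; roi[bx[1]:bx[3],bx[0]:bx[2]]=1
    top=roi&ok&(S<60)&(V>120)&(abs(C[...,2]-.06)<.006); print('top',fit(C[top]))
    pin=roi&ok&(C[...,2]>.07)&(S<90); print('pins/pivot',pin.sum())
    k,l,st,c=cv2.connectedComponentsWithStats(pin.astype(np.uint8))
    for i in range(1,k):
        if st[i,4]>3: q=C[l==i]; print('  ',c[i].round(),st[i,4],q.mean(0).round(4),q[:,2].max().round(4))
    kn=roi&ok&(abs(H-25)<10)&(S>140)&(C[...,2]>.07); q=C[kn]; print('knob',len(q),q.mean(0).round(4),q[q[:,2]>q[:,2].max()-.004].mean(0).round(4))
    rd=roi&ok&((H<8)|(H>172))&(S>140)&(C[...,2]>.07); print('red',fit(C[rd]) if rd.sum()>4 else 0)
    a={'scene':(230,200,405,295),'side':(260,180,390,320)}[n]
    cv2.imwrite(f'pics/{n}_c.png',cv2.resize(im[a[1]:a[3],a[0]:a[2]],None,fx=4.2 if n=='scene' else 4,fy=4.2 if n=='scene' else 4,interpolation=cv2.INTER_CUBIC))
E
python3 m.py
```

```text
scene blue (array([461.7, 107.5]), array([183.7, 235.6]), np.float32(167.83), np.float64(14.2), 1467)
mat (array([465.8, 107. ]), array([173.5, 233.2]), np.float32(166.79), np.float64(1.5), 1015)
handle (array([473.2, 100.6]), array([16.1, 92.3]), np.float32(168.62), np.float64(57.7), 164)
top (array([ 482.3, -168.7]), array([147.6, 183.6]), np.float32(8.26), np.float64(59.4), 1869)
pins/pivot 137
   [257. 224.] 27 [ 0.4291 -0.1887  0.0809] 0.0908
   [290. 252.] 30 [ 0.538  -0.1145  0.081 ] 0.0919
   [249. 258.] 75 [ 0.5456 -0.2159  0.0862] 0.0908
knob 126 [ 0.6102 -0.2081  0.1103] [ 0.6082 -0.2085  0.1225]
red (array([ 559., -214.]), array([ 18. , 116.4]), np.float32(7.44), np.float64(81.6), 66)
side blue (array([473.7,  86.3]), array([214.9, 233.1]), np.float32(19.73), np.float64(15.0), 1840)
mat (array([491.5, 101.3]), array([155.6, 240.5]), np.float32(170.33), np.float64(3.1), 798)
handle (array([469.5, 102.4]), array([24.4, 90.1]), np.float32(170.66), np.float64(56.8), 342)
top (array([ 481., -165.]), array([152. , 178.6]), np.float32(9.09), np.float64(60.5), 1362)
pins/pivot 111
   [315. 195.] 41 [ 0.544  -0.2131  0.0877] 0.0909
   [315. 200.] 10 [ 0.543  -0.2075  0.0738] 0.0786
   [358. 206.] 29 [ 0.4221 -0.1848  0.0818] 0.0934
   [310. 216.] 31 [ 0.5313 -0.1099  0.0816] 0.0921
knob 79 [ 0.6022 -0.2004  0.1019] [ 0.6031 -0.2     0.1186]
red (array([ 556.5, -211.9]), array([ 30.5, 111.6]), np.float32(14.64), np.float64(82.0), 152)
```

View pics/scene_c.png

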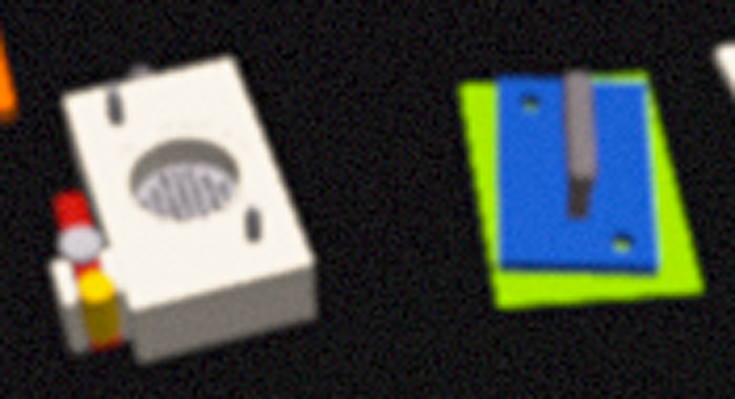

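Crop confirms it: a blue plate with a grey bow handle on the lime mat, holes at crop (530,103) and (622,242). The housing pins at (115,108) and (253,223) run the same way, so no half turn is needed. Moving above the cover.

Call:
send_rows(translation=[[0.45, 1, 0.1], [0.45, 1, 0.1], [0.45, 1, 0.1], [0.45, 1, 0.1], [0.45, 1, 0.1], [0.45, 1, 0.1], [0.45, 1, 0.1], [0.45, 1, 0.1], [0.45, 1, 0.1], [0.45, 1, 0.1], [0.45, 1, 0.1], [0.45, 1, 0.1], [0.45, 1, 0.1], [0.45, 1, 0.1], [0.45, 1, 0.1], [0.45, 1, 0.1], [0.45, 1, 0.1], [0.45, 1, 0.1], [0.45, 1, 0.1], [0.45, 1, 0.1]], dr=[[0, 0, -0.21], [0, 0, -0.21], [0, 0, -0.21], [0, 0, -0.21], [0, 0, -0.21], [0, 0, -0.21], [0, 0, -0.21], [0, 0, -0.21], [0, 0, -0.21], [0, 0, -0.21], [0, 0, -0.21], [0, 0, -0.21], [0, 0, -0.21], [0, 0, -0.21], [0, 0, -0.21], [0, 0, -0.21], [0, 0, -0.21], [0, 0, -0.21], [0, 0, -0.21], [0, 0, -0.21]], hand=-1)

```text
time_s: 2.1
ee_pos: [0.4701, -0.0738, 0.2725]
tcp_rot: [-0.0, 0.996, -0.092, -0.0]
wrist_force: [0.5, -1.1, -0.4]
gripper_width: 0.0922
gripper_force: 0.0
```

Call:
send_rows(translation=[[0, 1, 0], [0, 1, 0], [0, 1, 0], [0, 1, 0], [0, 1, 0], [0, 1, 0], [0, 1, 0], [0, 0, 0], [0, 0, 0]], dr=[[0, 0, 0], [0, 0, 0], [0, 0, 0], [0, 0, 0], [0, 0, 0], [0, 0, 0], [0, 0, 0], [0, 0, 0], [0, 0, 0]])

```text
time_s: 3.0
ee_pos: [0.4697, 0.1, 0.2723]
tcp_rot: [0.0, 0.996, -0.091, -0.0]
wrist_force: [-0.3, 0.5, 0.1]
gripper_width: 0.092
gripper_force: 0.0
```

```bash
python3 - <<'E'
from h import *
ci=camera_info('wrist'); im,d=capture('wrist'); print(ci); np.savez('w1.npz',im=im,d=d,**{'c_'+k:v for k,v in ci.items()})
cv2.imwrite('pics/w1.png',im)
E
```

```text
{'fx': 394.37492772032954, 'fy': 394.37492772032954, 'cx': 323.6113666492414, 'cy': 239.76495848490973, 'k1': 0.030113592364754898, 'position': array([0.55070738, 0.0857004 , 0.4353302 ]), 'attitude': array([-0.09381404, -0.63278174,  0.76035581,  0.11245106])}
```

View pics/w1.png

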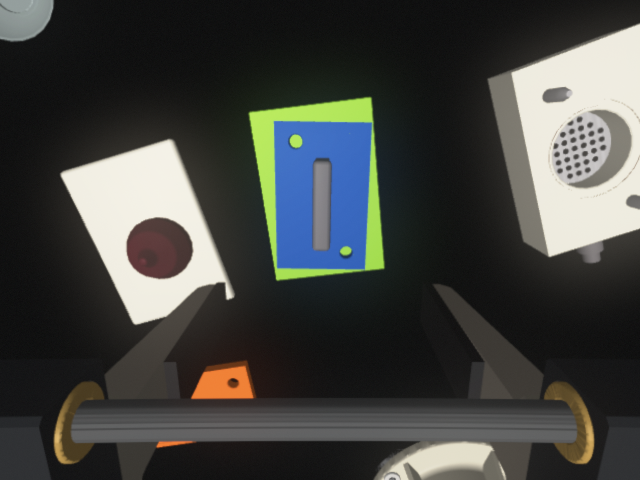

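The wrist view shows the cover with holes at (296,141) and (346,251), the handle centred near (322,204), and the housing at right.

```bash
python3 - <<'E'
from h import *; from m import fit
f=np.load('w1.npz'); im,d=f['im'],f['d']; ci={k[2:]:f[k] for k in f if k[:2]=='c_'}
C=cloud(ci,d); hsv=cv2.cvtColor(im,cv2.COLOR_BGR2HSV); H,S,V=[hsv[...,i].astype(int) for i in range(3)]
roi=np.zeros(d.shape,bool); roi[90:285,240:390]=1
blue=roi&(abs(H-112)<15)&(S>120); print('z blue',np.median(C[blue][:,2]), 'mat',np.median(C[roi&(abs(H-40)<15)&(S>120)][:,2]))
uv=np.argwhere(blue)[:,::-1]; 
print('plate',fit(on_z(ci,uv,0.014)))
hd=roi&(S<80)&(C[...,2]>.045); uv=np.argwhere(hd)[:,::-1]; print('handle z',np.median(C[hd][:,2]),fit(on_z(ci,uv,.058)))
g=roi&(abs(H-40)<20)&(S>120); k,l,st,c=cv2.connectedComponentsWithStats(g.astype(np.uint8))
h=[c[i] for i in range(1,k) if 40<st[i,4]<400]; P=on_z(ci,h,.008); print(h,P)
v=P[0]-P[1]; print('holes',(P[0]+P[1])/2,np.linalg.norm(v),np.degrees(np.arctan2(v[1],v[0]))-25.02)
E
```

```text
z blue 0.01590675789637519 mat 0.0038242814635575106
plate (array([471. , 102.7]), array([ 99.6, 159.8]), np.float32(168.68), np.float64(14.0), 11623)
handle z 0.05956226663312891 (array([485.5, 108.3]), array([148.4, 179.6]), np.float32(170.89), np.float64(58.0), 1601)
[array([295.5       , 140.75409836]), array([345.55384615, 250.6       ])] [[0.53566251 0.11834603 0.008     ]
 [0.4062118  0.08675724 0.008     ]]
holes [0.47093716 0.10255163 0.008     ] 0.13324916137169712 -11.306584278768764
```

Call:
send_rows(translation=[[0.05, 0.1, -0.9], [0, 0, -1], [0, 0, -1], [0, 0, -1], [0, 0, -1], [0, 0, -1], [0, 0, -1], [0, 0, -1], [0, 0, -0.8], [0, 0, -0.4], [0, 0, -0.23], [0, 0, 0], [0, 0, 0]], dr=[[0, 0, -0.1], [0, 0, 0], [0, 0, 0], [0, 0, 0], [0, 0, 0], [0, 0, 0], [0, 0, 0], [0, 0, 0], [0, 0, 0], [0, 0, 0], [0, 0, 0], [0, 0, 0], [0, 0, 0]])

```text
time_s: 4.35
ee_pos: [0.4718, 0.1024, 0.04]
tcp_rot: [-0.0, 0.995, -0.099, 0.0]
wrist_force: [0.8, -0.1, -0.8]
gripper_width: 0.0922
gripper_force: 0.0
```

Call:
send_rows(translation=[[0, 0, 0], [0, 0, 0], [0, 0, 0], [0, 0, 0], [0, 0, 0], [0, 0, 0], [0, 0, 0], [0, 0, 0]], dr=[[0, 0, 0], [0, 0, 0], [0, 0, 0], [0, 0, 0], [0, 0, 0], [0, 0, 0], [0, 0, 0], [0, 0, 0]], hand=1)

```text
time_s: 5.15
ee_pos: [0.4712, 0.1025, 0.0393]
tcp_rot: [0.0, 0.995, -0.099, -0.0]
wrist_force: [0.2, 0.1, -0.0]
gripper_width: 0.0297
gripper_force: 0.0
```

Call:
send_rows(translation=[[0, 0, 0], [0, 0, 0], [0, 0, 0], [0, 0, 0], [0, 0, 0]], dr=[[0, 0, 0], [0, 0, 0], [0, 0, 0], [0, 0, 0], [0, 0, 0]])

```text
time_s: 5.65
ee_pos: [0.4712, 0.1024, 0.0393]
tcp_rot: [0.0, 0.995, -0.099, -0.0]
wrist_force: [0.4, -1.2, -0.2]
gripper_width: 0.0178
gripper_force: 30.0
```

Call:
send_rows(translation=[[0, 0, 0.1], [0, 0, 0.3], [0, 0, 0.6], [0, 0, 1], [0, 0, 1], [0, 0, 1], [0, 0, 1], [0, 0, 1], [0, 0, 0], [0, 0, 0]], dr=[[0, 0, 0], [0, 0, 0], [0, 0, 0], [0, 0, 0], [0, 0, 0], [0, 0, 0], [0, 0, 0], [0, 0, 0], [0, 0, 0], [0, 0, 0]])

```text
time_s: 6.65
ee_pos: [0.4711, 0.1025, 0.1892]
tcp_rot: [-0.0, 0.995, -0.099, 0.0]
wrist_force: [-0.2, 0.2, -3.8]
gripper_width: 0.0174
gripper_force: 30.0
```

Call:
send_rows(translation=[[0.05, -0.5, 0.5], [0.05, -0.8, 0.5], [0.05, -0.8, 0.5], [0.05, -0.8, 0.4], [0.05, -0.6, 0.1], [0.05, -0.3, 0], [0, 0, 0], [0, 0, 0], [0, 0, 0]], dr=[[0, 0, 0.3], [0, 0, 0.5], [0, 0, 0.5], [0, 0, 0.5], [0, 0, 0.5], [0, 0, 0.3], [0, 0, 0], [0, 0, 0], [0, 0, 0]])

```text
time_s: 7.55
ee_pos: [0.4782, 0.0079, 0.2384]
tcp_rot: [-0.0, 0.997, 0.082, -0.001]
wrist_force: [-0.2, 0.7, -3.9]
gripper_width: 0.0177
gripper_force: 30.0
```

```bash
python3 - <<'E'
from h import *
o=telemetry.get_obs(); print(o['ee_pos'],o['tcp_rot'],o['joint_positions'])
ci=camera_info('wrist'); im,d=capture('wrist'); np.savez('w2.npz',im=im,d=d,**{'c_'+k:v for k,v in ci.items()})
cv2.imwrite('pics/w2.png',im)
E
```

```text
[0.47822417 0.00794303 0.23844994] [-1.41170528e-04  9.96609860e-01  8.22687853e-02 -7.83917226e-04] [1.33442134e-02 1.05964947e-01 1.91813860e+00 1.92894476e-04
 1.11907269e+00 1.41933241e+00]
```

View pics/w2.png

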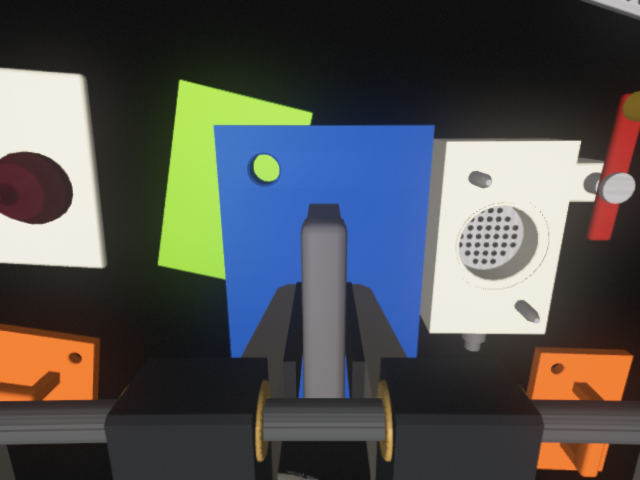

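```bash
python3 - <<'E'
from h import *; from m import fit
f=np.load('w2.npz'); im,d=f['im'],f['d']; ci={k[2:]:f[k] for k in f if k[:2]=='c_'}
C=cloud(ci,d); hsv=cv2.cvtColor(im,cv2.COLOR_BGR2HSV); H,S,V=[hsv[...,i].astype(int) for i in range(3)]
roi=np.zeros(d.shape,bool); roi[130:345,424:590]=1
top=roi&(V>150)&(S<60)&(abs(C[...,2]-.061)<.008); k,l,st,c=cv2.connectedComponentsWithStats(top.astype(np.uint8)); i=1+st[1:,4].argmax(); top=l==i
print('top z',np.median(C[top][:,2]))
uv=np.argwhere(top)[:,::-1]; hull=cv2.convexHull(uv.astype(np.int32))[:,0]; P=on_z(ci,uv,.06); print(fit(P))
ap=cv2.approxPolyDP(hull.reshape(-1,1,2),6,True)[:,0]; print(ap.tolist(),on_z(ci,ap,.06).round(4).tolist())
blue=(abs(H-112)<15)&(S>120)&(C[...,2]>.15); print('cover top z',np.percentile(C[blue][:,2],[5,50,95]))
zt=np.median(C[blue][:,2])
e=[(215,125),(434,125)]; print('front corners',on_z(ci,e,zt).round(4).tolist())
g=np.zeros_like(roi); g[150:190,245:285]=1; g&=(abs(H-40)<20)&(S>120); 
cr=np.vstack([im[155:205,455:515],im[287:337,500:560]]); cv2.imwrite('pics/w2c.png',cv2.resize(cr,None,fx=6,fy=6,interpolation=cv2.INTER_CUBIC))
# sub-plane tilt of cover
A=np.c_[C[blue][:,:2],np.ones(blue.sum())]; print('tilt',np.linalg.lstsq(A,C[blue][:,2],rcond=None)[0])
cf=np.zeros_like(roi); cf[148:190,245:288]=1; hole=cf&~((abs(H-112)<15)&(S>120)); q=np.argwhere(hole)[:,::-1]; print('hole',q.mean(0),on_z(ci,[q.mean(0)],zt),np.sqrt(len(q)*4/np.pi))
E
```

```text
top z 0.06089365560604887
(array([ 480.2, -159.1]), array([128.1, 180.6]), np.float32(9.13), np.float64(60.0), 19617)
[[580, 141], [589, 201], [544, 332], [430, 332], [446, 142]] [[0.5766, -0.1907, 0.06], [0.5296, -0.216, 0.06], [0.4005, -0.2193, 0.06], [0.382, -0.1119, 0.06], [0.5585, -0.082, 0.06]]
cover top z [0.21398179 0.2150369  0.2161131 ]
front corners [[0.5492, 0.07, 0.215], [0.5654, -0.0276, 0.215]]
tilt [0.02114886 0.00523399 0.20500339]
hole [265.57307061 167.71100164] [[0.53401924 0.04519878 0.2150369 ]] 27.846056861676377
```

View pics/w2c.png

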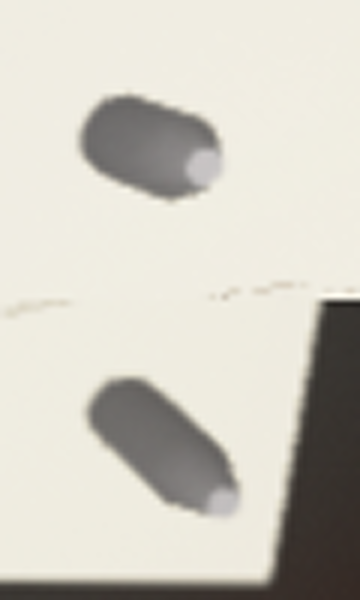

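Pin tips (bright ends) at about (488.6,182.4) and (536.6,320.3) in the wrist image.

```bash
python3 - <<'E'
from h import *
f=np.load('w2.npz'); im,d=f['im'],f['d']; ci={k[2:]:f[k] for k in f if k[:2]=='c_'}
P=on_z(ci,[(488.6,182.4),(536.6,320.3)],.09); v=P[0]-P[1]; print(P,(P[0]+P[1])/2,np.linalg.norm(v),np.degrees(np.arctan2(v[1],v[0]))-25.02)
C=cloud(ci,d); hsv=cv2.cvtColor(im,cv2.COLOR_BGR2HSV); m=np.zeros(d.shape,bool); m[145:330,450:570]=1; m&=(hsv[...,2]>150)&(hsv[...,1]<60)&(abs(C[...,2]-.061)<.006)
q=C[m]; print('tilt housing',np.linalg.lstsq(np.c_[q[:,:2],np.ones(len(q))],q[:,2],rcond=None)[0])
E
```

```text
[[ 0.53395842 -0.11359079  0.09      ]
 [ 0.42435677 -0.18824656  0.09      ]] [ 0.47915759 -0.15091868  0.09      ] 0.132612238175773 9.240949140104679
tilt housing [-0.00023256  0.00095022  0.06118047]
```

```bash
python3 - <<'E'
from h import *
f=np.load('w2.npz'); im,d=f['im'],f['d']; ci={k[2:]:f[k] for k in f if k[:2]=='c_'}
C=cloud(ci,d)
for a in ((135,145,225,420),(165,175,290,425),(200,210,225,290),(200,210,355,420),(240,250,225,270),(240,250,375,420),(300,310,232,255),(335,345,400,415),(230,235,310,340),(300,305,310,340),(345,350,310,340)):
    q=C[a[0]:a[1],a[2]:a[3]].reshape(-1,3); print(a,np.median(q,0).round(4))
E
```

```text
(135, 145, 225, 420) [0.5509 0.0213 0.215 ]
(165, 175, 290, 425) [0.5402 0.0031 0.2149]
(200, 210, 225, 290) [0.516  0.0471 0.215 ]
(200, 210, 355, 420) [ 0.5262 -0.0145  0.215 ]
(240, 250, 225, 270) [0.4951 0.0496 0.2151]
(240, 250, 375, 420) [ 0.5073 -0.0235  0.215 ]
(300, 310, 232, 255) [0.4624 0.0481 0.2152]
(335, 345, 400, 415) [ 0.4564 -0.04    0.2153]
(230, 235, 310, 340) [0.5199 0.015  0.2587]
(300, 305, 310, 340) [0.4916 0.0103 0.259 ]
(345, 350, 310, 340) [0.4716 0.007  0.2591]
```

Call:
send_rows(translation=[[0.03, -0.5, 0], [0, -1, 0], [0, -1, 0], [0, -1, 0], [0, -1, 0], [0, -1, 0], [0, -0.6, 0], [0, -0.26, 0], [0, 0, -0.6], [0, 0, -1], [0, 0, -1], [0, 0, -0.6], [0, 0, -0.3], [0, 0, 0], [0, 0, 0], [0, 0, 0], [0, 0, 0]], dr=[[0, 0, -0.025], [0, 0, 0], [0, 0, 0], [0, 0, 0], [0, 0, 0], [0, 0, 0], [0, 0, 0], [0, 0, 0], [0, 0, 0], [0, 0, 0], [0, 0, 0], [0, 0, 0], [0, 0, 0], [0, 0, 0], [0, 0, 0], [0, 0, 0], [0, 0, 0]])

```text
time_s: 9.3
ee_pos: [0.4801, -0.1516, 0.1527]
tcp_rot: [0.0, 0.997, 0.081, 0.001]
wrist_force: [0.2, -0.3, -4.4]
gripper_width: 0.018
gripper_force: 30.0
```

```bash
python3 - <<'E'
from h import *
o=telemetry.get_obs(); print(o['ee_pos'],o['tcp_rot'],np.degrees(2*np.arctan2(o['tcp_rot'][2],o['tcp_rot'][1])))
ci=camera_info('wrist'); im,d=capture('wrist'); np.savez('w3.npz',im=im,d=d,**{'c_'+k:v for k,v in ci.items()})
a=im[100:350,190:450]; cv2.imwrite('pics/w3.png',cv2.resize(a,None,fx=2.4,fy=2.4,interpolation=cv2.INTER_CUBIC))
E
```

```text
[ 0.48006323 -0.15161462  0.15266429] [2.64246893e-04 9.96724201e-01 8.08720209e-02 7.16957714e-04] 9.27738525868309
```

View pics/w3.png

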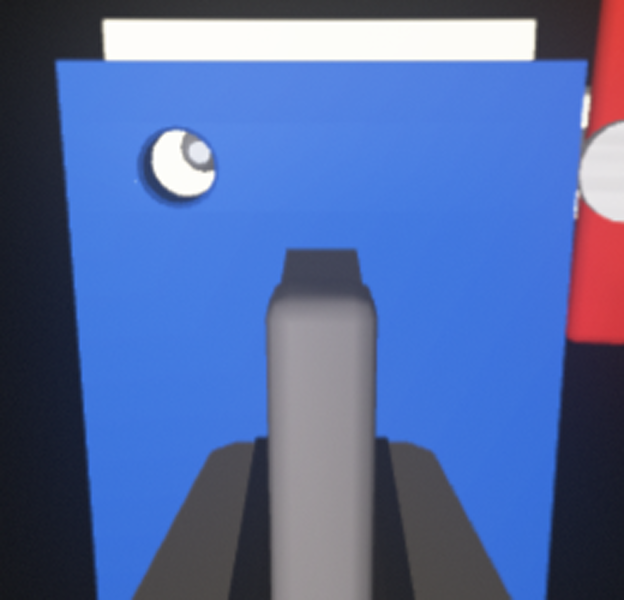

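```bash
python3 - <<'E'
from h import *
f=np.load('w3.npz'); im,d=f['im'],f['d']; ci={k[2:]:f[k] for k in f if k[:2]=='c_'}
o=telemetry.get_obs(); print(o['ee_pos'])
hsv=cv2.cvtColor(im,cv2.COLOR_BGR2HSV)
C=cloud(ci,d); print('cover top z',np.median(C[210:240,225:290,2]))
roi=np.zeros(d.shape,np.uint8); roi[148:192,242:286]=1
b=(abs(hsv[...,0].astype(int)-112)<15)&(hsv[...,1]>100)&(hsv[...,2]>150)
m=(roi>0)&~b; k,l,st,c=cv2.connectedComponentsWithStats(m.astype(np.uint8)); i=1+st[1:,4].argmax(); 
cn=cv2.findContours((l==i).astype(np.uint8),0,2)[0][0]; el=cv2.fitEllipse(cn); print('hole px',el, 'crop',(np.array(el[0])-[190,100])*2.4)
H=on_z(ci,[el[0]],.1280); T=on_z(ci,[(190+200/2.4-.3,100+152/2.4-.3)],.09)
print('hole',H,'tip',T,'tip-hole mm',(T-H)*1000)
a=np.radians(9.26); Rm=np.array([[np.cos(a),-np.sin(a)],[np.sin(a),np.cos(a)]])
print('cover centre',H[0,:2]-Rm@[.06,.028],'housing',T[0,:2]-Rm@[.06,.028])
e=on_z(ci,[(190+56/2.4,100+60/2.4),(190+588/2.4,100+60/2.4)],.128); print('corners',e,np.linalg.norm(e[0]-e[1]), e.mean(0)[:2]-Rm@[.08,0], np.degrees(np.arctan2(*(e[0]-e[1])[[1,0]]))-90)
E
```

```text
[ 0.47993064 -0.15159539  0.15253996]
cover top z 0.12933367116337305
hole px ((263.8927307128906, 168.96592712402344), (28.6752872467041, 30.24782943725586), 130.11358642578125) crop [177.34255371 165.5182251 ]
hole [[ 0.53512899 -0.11365396  0.128     ]] tip [[ 0.53402139 -0.11344998  0.09      ]] tip-hole mm [[ -1.10759943   0.20397848 -38.        ]]
cover centre [ 0.48041651 -0.15094396] housing [ 0.47930891 -0.15073999]
corners [[ 0.55105384 -0.08869895  0.128     ]
 [ 0.56727762 -0.18830502  0.128     ]] 0.10091867660836702 [ 0.48020827 -0.15137517] 9.251062407997765
```

Call:
send_rows(translation=[[-0.044, 0.014, 0], [0, 0, -0.3], [0, 0, -0.3], [0, 0, -0.3], [0, 0, -0.2], [0, 0, -0.2], [0, 0, -0.1], [0, 0, -0.1], [0, 0, -0.1], [0, 0, -0.1], [0, 0, 0], [0, 0, 0]], dr=[[0, 0, 0], [0, 0, 0], [0, 0, 0], [0, 0, 0], [0, 0, 0], [0, 0, 0], [0, 0, 0], [0, 0, 0], [0, 0, 0], [0, 0, 0], [0, 0, 0], [0, 0, 0]])

```text
time_s: 10.55
ee_pos: [0.4784, -0.1512, 0.1094]
tcp_rot: [0.0, 0.997, 0.081, 0.0]
wrist_force: [-0.4, -0.2, -3.5]
gripper_width: 0.0174
gripper_force: 30.0
```

```bash
python3 - <<'E'
from h import *
o=telemetry.get_obs(); print(o['ee_pos'],o['wrist_force'],o['ft_torque'])
E
```

```text
[ 0.47844086 -0.15115522  0.10937959] [-0.35833755 -0.16620721 -3.51933583] [-0.001399    0.01863977  0.01675546]
```

Call:
send_rows(translation=[[0, 0, -0.08], [0, 0, -0.08], [0, 0, -0.08], [0, 0, -0.08], [0, 0, -0.06], [0, 0, -0.04], [0, 0, 0], [0, 0, 0]], dr=[[0, 0, 0], [0, 0, 0], [0, 0, 0], [0, 0, 0], [0, 0, 0], [0, 0, 0], [0, 0, 0], [0, 0, 0]])

```text
time_s: 11.35
ee_pos: [0.4784, -0.1511, 0.0988]
tcp_rot: [-0.0, 0.997, 0.081, -0.0]
wrist_force: [-0.7, -0.0, -4.1]
gripper_width: 0.0176
gripper_force: 30.0
```

Call:
send_rows(translation=[[0, 0, -0.03], [0, 0, -0.03], [0, 0, 0], [0, 0, 0]], dr=[[0, 0, 0], [0, 0, 0], [0, 0, 0], [0, 0, 0]])

```text
time_s: 11.75
ee_pos: [0.4784, -0.1511, 0.0973]
tcp_rot: [-0.0, 0.997, 0.081, 0.0]
wrist_force: [-0.0, 0.3, -3.9]
gripper_width: 0.0173
gripper_force: 30.0
```

Call:
send_rows(translation=[[0, 0, -0.03], [0, 0, 0], [0, 0, 0]], dr=[[0, 0, 0], [0, 0, 0], [0, 0, 0]])

```text
time_s: 12.05
ee_pos: [0.4784, -0.1511, 0.0966]
tcp_rot: [-0.0, 0.997, 0.081, -0.0]
wrist_force: [0.1, -0.1, -4.5]
gripper_width: 0.0176
gripper_force: 30.0
```

Call:
send_rows(translation=[[0, 0, -0.02], [0, 0, 0], [0, 0, 0]], dr=[[0, 0, 0], [0, 0, 0], [0, 0, 0]])

```text
time_s: 12.35
ee_pos: [0.4784, -0.1512, 0.0963]
tcp_rot: [0.0, 0.997, 0.081, 0.0]
wrist_force: [-1.6, 0.8, 1.6]
gripper_width: 0.0178
gripper_force: 30.0
```

Contact at exactly the predicted home height. Releasing and lifting clear.

Call:
send_rows(translation=[[0, 0, 0], [0, 0, 0], [0, 0, 0], [0, 0, 0], [0, 0, 0], [0, 0, 0], [0, 0, 0], [0, 0, 0]], dr=[[0, 0, 0], [0, 0, 0], [0, 0, 0], [0, 0, 0], [0, 0, 0], [0, 0, 0], [0, 0, 0], [0, 0, 0]], hand=-0.2)

```text
time_s: 13.15
ee_pos: [0.4784, -0.1511, 0.0961]
tcp_rot: [-0.0, 0.997, 0.081, -0.0]
wrist_force: [0.1, 0.1, -0.1]
gripper_width: 0.055
gripper_force: 0.0
```

Call:
send_rows(translation=[[0, 0, 0.2], [0, 0, 0.5], [0, 0, 1], [0, 0, 1], [0, 0, 1], [0, 0, 1], [0, 0, 1], [0, 0, 0.3], [0, 0, 0], [0, 0, 0]], dr=[[0, 0, 0], [0, 0, 0], [0, 0, 0], [0, 0, 0], [0, 0, 0], [0, 0, 0], [0, 0, 0], [0, 0, 0], [0, 0, 0], [0, 0, 0]])

```text
time_s: 14.15
ee_pos: [0.4779, -0.151, 0.2454]
tcp_rot: [-0.0, 0.997, 0.081, -0.0]
wrist_force: [-1.3, 0.4, 0.0]
gripper_width: 0.0551
gripper_force: 0.0
```

```bash
python3 - <<'E'
from h import *
o=telemetry.get_obs(); print(o['ee_pos'])
ci=camera_info('wrist'); im,d=capture('wrist'); np.savez('w4.npz',im=im,d=d,**{'c_'+k:v for k,v in ci.items()})
cv2.imwrite('pics/w4.png',im)
C=cloud(ci,d); hsv=cv2.cvtColor(im,cv2.COLOR_BGR2HSV); H,S,V=[hsv[...,i].astype(int) for i in range(3)]
b=(abs(H-112)<12)&(S>120)&(V>120)&(abs(C[...,2]-.072)<.01); q=C[b]; print('cover z',np.percentile(q[:,2],[2,50,98]),np.linalg.lstsq(np.c_[q[:,:2]-q[:,:2].mean(0),np.ones(len(q))],q[:,2],rcond=None)[0])
r=((H<8)|(H>172))&(S>140)&(abs(C[...,2]-.08)<.012); q=C[r]; print('red',len(q),q[:,2].mean() if len(q) else 0, q.min(0) if len(q) else 0,q.max(0) if len(q) else 0)
y=(abs(H-25)<10)&(S>120)&(C[...,2]>.085); q=C[y]; print('knob',len(q),q[q[:,2]>.117].mean(0), q[:,2].max())
E
```

```text
[ 0.47789216 -0.15096323  0.24540056]
cover z [0.0714249  0.07290371 0.0743949 ] [0.00042777 0.00050525 0.07290764]
red 2062 0.08313112094240276 [ 0.50047134 -0.22819552  0.07683723] [ 0.61298557 -0.19775925  0.08600083]
knob 3609 [ 0.53187416 -0.1630946   0.28175994] 0.40840216079770797
```

View pics/w4.png

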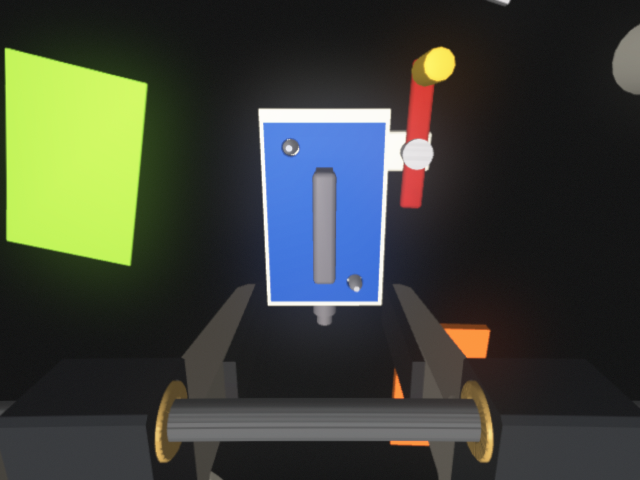

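The cover is home: its top is flat at about 72 mm and both pins stand through the holes at (290,147) and (355,284). The knob top is at (440,65). Working out the clamp arc.

```bash
python3 - <<'E'
from h import *
f=np.load('w4.npz'); im,d=f['im'],f['d']; ci={k[2:]:f[k] for k in f if k[:2]=='c_'}
hsv=cv2.cvtColor(im,cv2.COLOR_BGR2HSV); H,S,V=[hsv[...,i].astype(int) for i in range(3)]
y=np.zeros(d.shape,bool); y[40:90,405:465]=1; y&=(abs(H-27)<8)&(S>120)&(V>215)
C=cloud(ci,d); t=y&(C[...,2]>.118); uv=np.argwhere(t)[:,::-1]; print(len(uv),np.median(C[t][:,2]),on_z(ci,uv,.122).min(0),on_z(ci,uv,.122).max(0))
K=on_z(ci,[uv.mean(0)],.122)[0]; pv=on_z(ci,[(418,154)],.091)[0]; print('knob',K,'pivot seen',pv)
o=np.array([.4793,-.1508]); a=np.radians(9.25); p=o+[.055*np.cos(a)+.074*np.sin(a),.055*np.sin(a)-.074*np.cos(a)]
v=K[:2]-p; th=np.arctan2(v[1],v[0]); print('pivot',p,'r',np.hypot(*v),'th',np.degrees(th),'clamp',th-a+np.pi/2)
print('move to knob',(K[:2]-telemetry.get_obs()['ee_pos'][:2])/.025)
T=np.linspace(th,a-np.pi/2,19); W=p+.061*np.c_[np.cos(T),np.sin(T)]; print((np.diff(W,axis=0)/.025).round(3).tolist(),np.degrees(T[1]-T[0])/8)
E
```

```text
793 0.12334072088499665 [ 0.59620818 -0.21702407  0.122     ] [ 0.61619863 -0.19699557  0.122     ]
knob [ 0.60628484 -0.20691916  0.122     ] pivot seen [ 0.54579141 -0.21453892  0.091     ]
pivot [ 0.54547975 -0.21499689] r 0.06133928739243237 th 7.567220069461522 clamp 1.5414262764205187
move to knob [ 5.14434991 -2.23996561]
[[0.019, -0.208], [0.001, -0.209], [-0.017, -0.208], [-0.035, -0.206], [-0.052, -0.202], [-0.069, -0.197], [-0.086, -0.19], [-0.102, -0.182], [-0.117, -0.173], [-0.132, -0.162], [-0.145, -0.15], [-0.157, -0.137], [-0.168, -0.123], [-0.178, -0.109], [-0.187, -0.093], [-0.194, -0.077], [-0.2, -0.06], [-0.205, -0.042]] -0.6133140282601495
```

Call:
send_rows(translation=[[0.6, -0.3, 0], [1, -0.44, 0], [1, -0.44, 0], [1, -0.44, 0], [1, -0.44, 0], [0.54, -0.18, 0], [0, 0, -0.3], [0, 0, -0.8], [0, 0, -1], [0, 0, -1], [0, 0, -1], [0, 0, -0.8], [0, 0, -0.5], [0, 0, -0.3], [0, 0, -0.16], [0, 0, 0], [0, 0, 0]], dr=[[0, 0, -0.1], [0, 0, -0.1], [0, 0, 0], [0, 0, 0], [0, 0, 0], [0, 0, 0], [0, 0, 0], [0, 0, 0], [0, 0, 0], [0, 0, 0], [0, 0, 0], [0, 0, 0], [0, 0, 0], [0, 0, 0], [0, 0, 0], [0, 0, 0], [0, 0, 0]])

```text
time_s: 15.9
ee_pos: [0.6074, -0.2073, 0.1003]
tcp_rot: [0.0, 0.998, 0.067, 0.001]
wrist_force: [-0.9, -0.3, 0.0]
gripper_width: 0.0551
gripper_force: 0.0
```

Call:
send_rows(translation=[[0, 0, 0], [0, 0, 0], [0, 0, 0], [0, 0, 0], [0, 0, 0], [0, 0, 0], [0, 0, 0], [0, 0, 0], [0, 0, 0]], dr=[[0, 0, 0], [0, 0, 0], [0, 0, 0], [0, 0, 0], [0, 0, 0], [0, 0, 0], [0, 0, 0], [0, 0, 0], [0, 0, 0]], hand=1)

```text
time_s: 16.8
ee_pos: [0.607, -0.2072, 0.0997]
tcp_rot: [0.0, 0.998, 0.067, 0.0]
wrist_force: [0.4, -0.2, 2.5]
gripper_width: 0.0218
gripper_force: 30.0
```

Call:
send_rows(translation=[[0.019, -0.208, 0], [0.001, -0.209, 0], [-0.017, -0.208, 0], [-0.035, -0.206, 0], [-0.052, -0.202, 0], [-0.069, -0.197, 0], [-0.086, -0.19, 0], [-0.102, -0.182, 0], [-0.117, -0.173, 0]], dr=[[0, 0, -0.613], [0, 0, -0.613], [0, 0, -0.613], [0, 0, -0.613], [0, 0, -0.613], [0, 0, -0.613], [0, 0, -0.613], [0, 0, -0.613], [0, 0, -0.613]])

```text
time_s: 17.7
ee_pos: [0.5955, -0.2521, 0.0997]
tcp_rot: [0.0, 0.949, -0.314, 0.0]
wrist_force: [-0.3, -1.6, 2.3]
gripper_width: 0.0213
gripper_force: 30.0
```

Call:
send_rows(translation=[[-0.132, -0.162, 0], [-0.145, -0.15, 0], [-0.157, -0.137, 0], [-0.168, -0.123, 0], [-0.178, -0.109, 0], [-0.187, -0.093, 0], [-0.194, -0.077, 0], [0, 0, 0], [0, 0, 0]], dr=[[0, 0, -0.613], [0, 0, -0.613], [0, 0, -0.613], [0, 0, -0.613], [0, 0, -0.613], [0, 0, -0.613], [0, 0, -0.613], [0, 0, 0], [0, 0, 0]])

```text
time_s: 18.6
ee_pos: [0.5665, -0.2736, 0.0997]
tcp_rot: [0.0, 0.816, -0.578, 0.001]
wrist_force: [-1.2, -6.1, 0.1]
gripper_width: 0.0217
gripper_force: 30.0
```

Call:
send_rows(translation=[[-0.1, -0.03, 0], [-0.1, -0.03, 0], [-0.1, -0.02, 0], [0, 0, 0], [0, 0, 0]], dr=[[0, 0, -0.307], [0, 0, -0.307], [0, 0, -0.307], [0, 0, 0], [0, 0, 0]])

```text
time_s: 19.1
ee_pos: [0.559, -0.2758, 0.0998]
tcp_rot: [0.001, 0.777, -0.629, 0.001]
wrist_force: [-2.2, -7.6, 0.9]
gripper_width: 0.0211
gripper_force: 30.0
```

Call:
send_rows(translation=[[-0.08, -0.02, 0], [0, 0, 0], [0, 0, 0]], dr=[[0, 0, -0.307], [0, 0, 0], [0, 0, 0]])

```text
time_s: 19.4
ee_pos: [0.5568, -0.2763, 0.0997]
tcp_rot: [0.001, 0.764, -0.646, 0.0]
wrist_force: [-2.4, -7.1, 2.6]
gripper_width: 0.0209
gripper_force: 30.0
```

Call:
send_rows(translation=[[-0.04, 0, 0], [0, 0, 0], [0, 0, 0]], dr=[[0, 0, 0], [0, 0, 0], [0, 0, 0]])

```text
time_s: 19.7
ee_pos: [0.5562, -0.2764, 0.0997]
tcp_rot: [0.001, 0.764, -0.646, 0.001]
wrist_force: [-1.3, -7.1, 0.9]
gripper_width: 0.0215
gripper_force: 30.0
```

Call:
send_rows(translation=[[-0.03, 0, 0], [0, 0, 0], [0, 0, 0]], dr=[[0, 0, 0], [0, 0, 0], [0, 0, 0]])

```text
time_s: 20.0
ee_pos: [0.5558, -0.2764, 0.0998]
tcp_rot: [0.0, 0.764, -0.646, 0.001]
wrist_force: [-0.0, -8.3, -1.0]
gripper_width: 0.0211
gripper_force: 30.0
```

Call:
send_rows(translation=[[-0.04, 0, 0], [0, 0, 0], [0, 0, 0]], dr=[[0, 0, 0], [0, 0, 0], [0, 0, 0]])

```text
time_s: 20.3
ee_pos: [0.5554, -0.2765, 0.0998]
tcp_rot: [0.0, 0.764, -0.646, 0.002]
wrist_force: [2.6, -6.8, -2.4]
gripper_width: 0.0216
gripper_force: 30.0
```

Call:
send_rows(translation=[[-0.04, 0, 0], [0, 0, 0], [0, 0, 0]], dr=[[0, 0, 0], [0, 0, 0], [0, 0, 0]])

```text
time_s: 20.6
ee_pos: [0.5553, -0.2765, 0.0999]
tcp_rot: [-0.0, 0.763, -0.646, 0.002]
wrist_force: [5.7, -7.0, -4.6]
gripper_width: 0.0215
gripper_force: 30.0
```

Force builds while position stalls at the predicted closed point, so the clamp is at its stop. Releasing.

Call:
send_rows(translation=[[0, 0, 0], [0, 0, 0], [0, 0, 0], [0, 0, 0], [0, 0, 0], [0, 0, 0], [0, 0, 0]], dr=[[0, 0, 0], [0, 0, 0], [0, 0, 0], [0, 0, 0], [0, 0, 0], [0, 0, 0], [0, 0, 0]], hand=-0.2)

```text
time_s: 21.3
ee_pos: [0.5531, -0.2752, 0.0996]
tcp_rot: [-0.0, 0.763, -0.647, -0.0]
wrist_force: [0.6, -0.1, 0.4]
gripper_width: 0.0554
gripper_force: 0.0
```

Call:
send_rows(translation=[[0, 0, 0.2], [0, 0, 0.5], [0, 0, 1], [0, 0, 1], [0, 0, 1], [0, 0, 1], [0, -0.5, 1], [0, -1, 0.3], [0, -1, 0], [0, -1, 0], [0, 0, 0], [0, 0, 0]], dr=[[0, 0, 0], [0, 0, 0], [0, 0, 0], [0, 0, 0], [0, 0, 0], [0, 0, 0], [0, 0, 0], [0, 0, 0], [0, 0, 0], [0, 0, 0], [0, 0, 0], [0, 0, 0]])

```text
time_s: 22.5
ee_pos: [0.553, -0.3629, 0.2502]
tcp_rot: [-0.0, 0.762, -0.647, 0.0]
wrist_force: [0.5, 0.3, 0.7]
gripper_width: 0.055
gripper_force: 0.0
```

```bash
python3 - <<'E'
from h import *; from m import fit
im,d=capture('scene'); cv2.imwrite('pics/s5.png',im); s,_=capture('side'); ci=camera_info('scene')
C=cloud(ci,d); hsv=cv2.cvtColor(im,cv2.COLOR_BGR2HSV); H,S,V=[hsv[...,i].astype(int) for i in range(3)]
y=np.zeros(d.shape,bool); y[200:290,215:315]=1
k=y&(abs(H-25)<10)&(S>140)&(C[...,2]>.118); r=y&((H<8)|(H>172))&(S>140)&(abs(C[...,2]-.082)<.006)
print('knob',k.sum(),C[k].mean(0) if k.any() else 0); print('red',fit(C[r]) if r.sum()>4 else 0)
a=cv2.resize(im[190:300,210:330],None,fx=3.2,fy=3.2,interpolation=cv2.INTER_CUBIC); b=cv2.resize(s[150:260,270:390],None,fx=3.2,fy=3.2,interpolation=cv2.INTER_CUBIC)
cv2.imwrite('pics/end.png',np.hstack([a,b]))
E
```

```text
knob 58 [ 0.58239916 -0.27186992  0.15009412]
red (array([ 550.3, -229.3]), array([ 19.1, 110.5]), np.float32(98.67), np.float64(81.8), 160)
```

View pics/end.png

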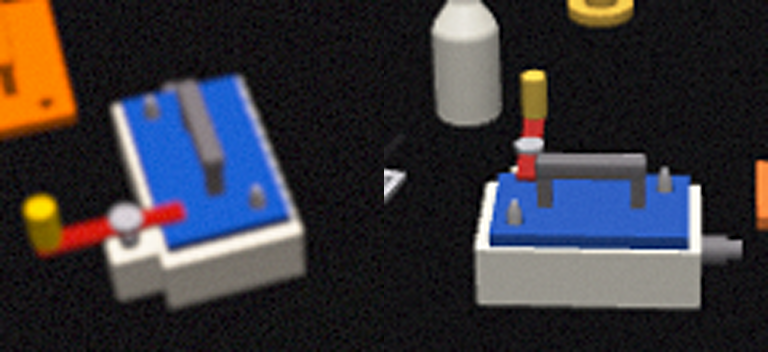

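The cover lies flat on the housing with the clamp nose over it. The bar's angle is 98.7°, against 99.25° expected.

```bash
python3 -c "
from workcell import order; print(order.finish_job())"
```

```text
the job is handed in; nothing more can be done
None
```

The job is handed in at about 22.6 s: the blue cover lies flat and fully home on both pins, the red clamp is at its stop over the cover, and the gripper is clear and touching nothing.

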